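# Push the sample racks up to the loader's gate and start it

### The arm

A 6-joint arm with a two-finger parallel gripper is mounted at the origin on the work surface. World frame = base frame: x ahead of the robot, y to its left, z up, the work surface at z = 0. Lengths are in m, angles in degrees, forces in N, time in s.
With the tool pointing down it reaches from about 0.375 to 0.9 m from the base axis. Payload 3.1 kg.
Tool frame: the origin (TCP) lies at the very end of the fingers, on their centre line; the grasp point (between the pads) lies bot.grip_point_offset behind it (bot.grip_point_offset is the distance from the TCP to the grasp point, in m); z points along the fingers, y is the line along which they close (so a half turn about z gives the same grasp; the last joint's range is limited). The gripper opens to 87 mm and grips with 3 to 60 N. Pads are 19 mm wide; open, the fingers measure 117 mm over their backs; the gripper's body (75 mm by 190 mm) begins 51 mm behind the grasp point.
Start: joints at [56.981, 30.224, 82.088, -0, 67.689, -10.227], TCP at [0.242, 0.576, 0.223] pointing down, gripper open.
Joint ranges: [-176.69, 176.69], [-43.24, 126.21], [12.49, 139.97], [-82, 262], [0, 151.66], [-163.58, 163.58]. Speed limits (degrees/s): [159.86, 159.86, 180, 180, 180, 180].

### API

Orientations are given as a 3x3 rotation matrix whose columns are the frame's x, y, z axes.
In Python, from rig import bot, viewer, ticket gives the robot as it stands.
- The arm moves only by the tool servo_tool, never from a script. Its argument "targets" is a list of rows, each an object with "offset": the shift along the tool's x, y, z in m, a list of three; "dr": the turn, a rotation vector about the tool's x, y, z in degrees, a list of three. In form: [{"offset": [x, y, z], "dr": [ax, ay, az]}, ...]. A call has 1 to 20 rows; each row is the pose to reach, as a shift and turn from the pose commanded when the call began, along the tool's axes at that moment; what a row does not reach only later rows make up. A row lasts 1/12 s, in which the tool goes at most 41.7 mm and 7.16 degrees, less where a joint would pass 70% of its speed; a pose out of reach is approached as far as the arm can. A call with a gripper value outside its range is refused whole. "gripper" is the gripper command: -1 is fully open, 1 is shut, values between are in proportion, set as the call begins (left out, the last holds). The fingers move at their own pace and stop on an object; the grip force is fixed at half the most. Time passes only in rows, so rows that repeat a pose let the fingers close. It gives the time, the measured TCP pose, the force, the opening and the grip force at its end, in the units of the state.
- bot.read_state(): the state, without advancing time (a new reading comes with each control period).
- viewer.capture(name): name is "scene" or "side" or "wrist"; returns a dict with "color" (400x640x3 uint8, red, green, blue), "camera_matrix" (3x3 intrinsics, pixels), "R" (3x3) and "t" (3): a world point X has camera coordinates R X + t. Camera axes: x right, y down, z forward; pixel columns grow to the right and rows downward; lengths in m; the calibration is good to about 2 mm. A picture is of the moment at which its call begins. There is no depth.
- ticket.hand_in(): hands the job in; it is judged then, once.
The state is a dict: "time_s": time; "joint_positions": joint angles; "qvel": joint speeds; "tau": joint torques, N m; "position": TCP position; "tcp_rot": TCP orientation; "force": force on the tool from outside, world axes, zero at the start; "moment": the same for the moment, N m; "opening": opening from 0.0 (shut) to 1.0 (fully open); "grasp_force": force on a finger pad.
Only numpy, scipy, OpenCV 4.12 (cv2) and the standard library are available. Lean on these libraries where they do the work, as an engineer would, in place of code of your own. Each camera call takes 0.05 s, during which the arm holds its last target. There are 200 camera calls.

### The job

Without picking anything up, slowly push the row of four sample racks along the loader's lane as one train, touching only the last rack from behind with your fingers, until the first rack is fully against the closed gate, the row has no gaps and all racks stand upright. Then press the green start key on the loader's hood and let it go. Leave the dropper bottle, the green-capped tube and the marker beside the loader where they are.

Things in the scene. Friction and masses are not known exactly. Their poses are not given: they have to be found in the camera images.
- loader: White benchtop rack loader, fixed, placed differently each time. Origin: on the bench under its open lane. x runs along the lane, the way the racks travel (roughly to the robot's left), y across, z up. Lane floor 36 mm above the bench, 123 mm wide between aluminium side guides (6 mm thick, 16 mm above the floor); a steel guide rail 10 mm wide, 5 mm high runs along its middle.
- lane_rear (a point): Middle of the lane's open rear end, at floor height (36 mm above the bench), 320 mm before the gate; no wall there. The floor is slippery: the whole row slides at about 1 to 3 N and stays where it is left.
- gate_face (a point): End stop: middle of the gate's face at floor height (36 mm above the bench), axes as the loader's. The gate is a fixed upright steel plate with a red top edge, 112 mm wide, 46 mm high. The first rack rests flat against it; with the row fully home the last rack's rear face is 84 mm before this point (-x).
- hood (a point): Centre of the hood's flat top, 142 mm above the bench; the hood is 135 mm long (loader x) and 165 mm wide and begins 45 mm beyond the gate's face. A covered track 130 mm high runs on from it to the analyser.
- rack1: First rack of the row, nearest the gate, starting 50 to 150 mm short of it. Light grey plastic rack across the lane: 21 mm thick (x, along the lane), 119 mm long (y), 60 mm high, flat upright faces, 0.1 to 0.2 kg, with five fixed capped tubes along its middle, cap tops 88 mm above its underside. Origin: centre of its underside; axes as the loader's.
- rack2: Second rack, touching the first. Light grey plastic rack across the lane: 21 mm thick (x, along the lane), 119 mm long (y), 60 mm high, flat upright faces, 0.1 to 0.2 kg, with five fixed capped tubes along its middle, cap tops 88 mm above its underside. Origin: centre of its underside; axes as the loader's.
- rack3: Third rack, touching the second. Light grey plastic rack across the lane: 21 mm thick (x, along the lane), 119 mm long (y), 60 mm high, flat upright faces, 0.1 to 0.2 kg, with five fixed capped tubes along its middle, cap tops 88 mm above its underside. Origin: centre of its underside; axes as the loader's.
- rack4: Last rack, the only one to push on. Light grey plastic rack across the lane: 21 mm thick (x, along the lane), 119 mm long (y), 60 mm high, flat upright faces, 0.1 to 0.2 kg, with 5 fixed tubes, cap tops 88 mm above its underside. Origin: centre of its underside; axes as the loader's. Push its rear face (-x) low, near the middle, under 0.3 m/s; 80 mm or more of empty lane lies behind it.
- start_top (a point): Centre of the top of the green round start key on the hood, facing up, 163 mm above the bench, 26 mm in diameter, in a black round collar 42 mm wide whose top is 9 mm lower.
- start (a joint): Travel of the start key: 0 released, 0.005 m fully down (about 4 N); it counts as pressed from 0.0035 m. It springs back.
- dropper_bottle: Amber dropper bottle with a red bulb, 44 mm in diameter, 108 mm high, standing loose beside the loader. Origin: centre of its underside. To be left alone.
- conical_tube: Upright clear tube with a green screw cap, 35 mm in diameter at the cap, 102 mm high, standing loose beside the loader. Origin: centre of its underside. To be left alone.
- marker: White marker pen with a blue cap, 135 mm long, 17 mm thick, lying loose on the bench. Origin: under the middle of its length, which lies along its x axis. To be left alone.

How it is judged (in metres and radians):
On the way, in this order (a step that is already met when the one before it is completed fails the run):
1. the row of racks is fully home against the gate, closed up and upright (x of rack1 in the frame of gate_face above -0.0135 m and z of each of rack1, rack2, rack3, rack4 in the frame of gate_face below 0.004 m and angle between each of rack1, rack2, rack3, rack4's own z axis and vertical below 0.06 rad and angle between the y axis of each of rack1, rack2, rack3, rack4 and the y axis of loader, either way round below 0.06 rad and x of rack2 in the frame of gate_face above -0.0355 m and x of rack3 in the frame of gate_face above -0.0575 m and x of rack4 in the frame of gate_face above -0.0785 m), for 0.2 s.
2. the start key is pressed (value of joint start above 0.0035 m), for 0.05 s.
At the end, for the whole second after the job is handed in: The first rack is within 3 mm of the gate, the second within 4 mm and the others within 5 mm of their places in a closed row; all upright and square to the lane (0.06 rad), on the floor and at rest; the start key, pressed after that (3.5 mm or more), is released (all of step 1 and value of joint start below 0.0015 m and linear speed of each of rack1, rack2, rack3, rack4 below 0.01 m/s); the robot touches nothing.
It fails at once if a rack is lifted more than 12 mm off the lane floor or tipped by more than 0.25 rad (z of any of rack1, rack2, rack3, rack4 in the frame of gate_face above 0.012 m or angle between any of rack1, rack2, rack3, rack4's own z axis and vertical above 0.25 rad).
It fails at once if a rack is shoved faster than 0.3 m/s (linear speed of any of rack1, rack2, rack3, rack4 above 0.3 m/s).
It fails at once if the fingers push on a rack other than the last (contact force between the fingers and rack1 above 2 N or contact force between the fingers and rack2 above 2 N or contact force between the fingers and rack3 above 2 N).
It fails at once if the start key is pressed while the first rack is not yet at the gate (value of joint start above 0.0035 m and x of rack1 in the frame of gate_face below -0.0155 m).
It fails at once if a bystander is moved by more than 15 mm or tipped over (distance of any of dropper_bottle, conical_tube, marker from where it was at the start of the episode above 0.015 m or angle between any of dropper_bottle, conical_tube, marker's own z axis and vertical above 0.4 rad).
It also fails if it takes over 48 s, if anything falls off the work surface, if the arm or the gripper's body presses on something with over 40 N, if the wrist force passes 120 N, or if a joint passes its speed limit or range.

## Working session

There is one attempt and no reset: what is moved stays moved. The work goes in short steps, Python scripts to look and compute and a tool call to move; the robot and the scene stay as the last step left them, time stands still between calls to the robot, and variables do not carry over. Pictures are saved under pics/ and viewed, at most 10 in all, crops included, and the job is handed in when it is done.

Besides the shell and the picture viewer there is one more tool, called as name(argument=value, ...) on one line, values as JSON. servo_tool: Moves the arm, as the interface text tells. Its arguments: {"type":"object","properties":{"targets":{"type":"array"},"gripper":{"type":"number"}},"required":["targets"]}

```bash
mkdir -p pics && ls && python3 - <<'E'
from rig import bot, viewer
import cv2, pickle, numpy as np
d={}
for n in ["scene","side","wrist"]:
    c=viewer.capture(n); d[n]=c
    cv2.imwrite(f"pics/{n}0.png",c["color"][:,:,::-1])
    print(n, np.round(-c["R"].T@c["t"],3), np.round(c["R"][2],2))
pickle.dump(d,open("cap0.pkl","wb"))
s=bot.read_state(); print(s, bot.grip_point_offset)
E
```

```text
pics
scene [1.279 0.358 0.612] [-0.76 -0.4  -0.51]
side [ 0.442 -0.687  0.602] [ 0.15  0.8  -0.58]
wrist [0.178 0.603 0.384] [ 0.23 -0.1  -0.97]
{'time_s': 0.15, 'joint_positions': array([ 5.69807801e+01,  3.02669354e+01,  8.21382658e+01, -2.30482703e-04,
        6.76877029e+01, -1.02261664e+01]), 'qvel': array([-0.00770827, -0.19239284, -0.0791761 ,  0.00292151,  0.06505019,
        0.0621422 ]), 'tau': array([ 1.09087337e-03, -4.40432060e+01, -1.76844156e+01,  6.33477140e-02,
        5.53153781e-02, -1.21752519e-04]), 'position': array([0.24179071, 0.57574917, 0.2218012 ]), 'tcp_rot': array([[-9.21910595e-01,  3.87401704e-01, -8.80458547e-04],
       [ 3.87402600e-01,  9.21909633e-01, -1.36162154e-03],
       [ 2.84208714e-04, -1.59638525e-03, -9.99998685e-01]]), 'force': array([ 0.6237429 ,  0.28881845, -0.04045944]), 'moment': array([-0.06505694,  0.02693471, -0.00639893]), 'grasp_force': 0.0, 'opening': 0.9997496667764627} 0.0187
```

View pics/scene0.png

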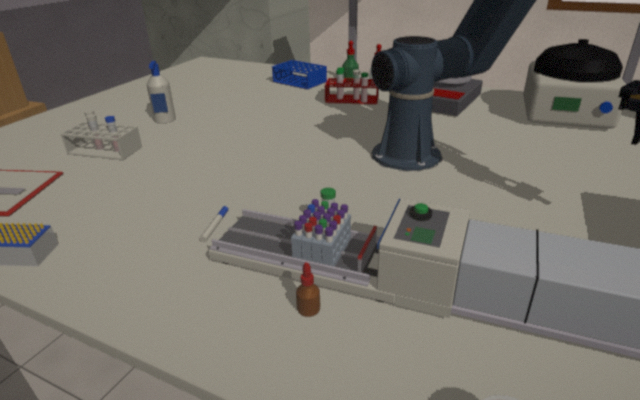

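View pics/side0.png

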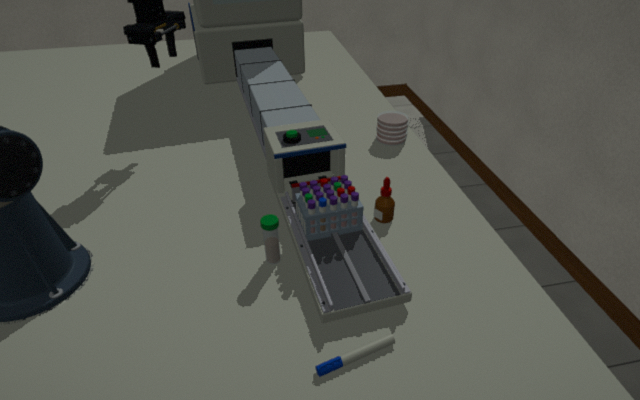

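The scene picture shows the racks around (322,235), the gate's red edge at (370,243), the key at (421,209), the green cap at (328,195), the bottle at (308,295) and the marker at (215,222). In the side picture the key is at (292,135), the racks are at (327,205), the lane's rear edge is around (365,300), and the marker is at (355,355). I'll zoom in on both.

```bash
cat > h.py <<'E'
import numpy as np, cv2, pickle
def ray(c,uv):
    k=np.linalg.inv(c["camera_matrix"])@np.array([uv[0],uv[1],1.]); return -c["R"].T@c["t"], c["R"].T@k
def onz(c,uv,z):
    o,d=ray(c,uv); return o+d*(z-o[2])/d[2]
def blobs(c,lo,hi,mn=8):
    h=cv2.cvtColor(c["color"],cv2.COLOR_RGB2HSV); m=cv2.inRange(h,np.array(lo),np.array(hi))
    n,l,s,ce=cv2.connectedComponentsWithStats(m)
    return [(tuple(np.round(ce[i],1)),tuple(s[i])) for i in range(1,n) if s[i][4]>=mn]
def crop(c,x0,y0,x1,y1,f,name):
    cv2.imwrite(name,cv2.resize(c["color"][y0:y1,x0:x1,::-1],None,fx=f,fy=f,interpolation=cv2.INTER_CUBIC))
E
python3 - <<'E'
from h import *
d=pickle.load(open("cap0.pkl","rb"))
crop(d["side"],255,115,425,315,3,"pics/side_c.png")
crop(d["scene"],200,190,480,310,2.85,"pics/scene_c.png")
for n in ["scene","side"]:
    c=d[n]; print(n,"green",blobs(c,(45,120,40),(80,255,255)))
    print("red",blobs(c,(0,120,60),(6,255,255)))
E
```

```text
scene green [((np.float64(348.9), np.float64(61.6)), (np.int32(348), np.int32(59), np.int32(3), np.int32(6), np.int32(8))), ((np.float64(340.6), np.float64(70.3)), (np.int32(337), np.int32(67), np.int32(8), np.int32(7), np.int32(43))), ((np.float64(349.8), np.float64(71.4)), (np.int32(348), np.int32(67), np.int32(4), np.int32(9), np.int32(18))), ((np.float64(363.9), np.float64(74.6)), (np.int32(362), np.int32(74), np.int32(5), np.int32(3), np.int32(11))), ((np.float64(566.0), np.float64(103.7)), (np.int32(555), np.int32(98), np.int32(24), np.int32(12), np.int32(106))), ((np.float64(328.1), np.float64(192.9)), (np.int32(322), np.int32(189), np.int32(13), np.int32(10), np.int32(101))), ((np.float64(324.6), np.float64(204.0)), (np.int32(322), np.int32(202), np.int32(6), np.int32(6), np.int32(22))), ((np.float64(421.2), np.float64(208.4)), (np.int32(415), np.int32(204), np.int32(13), np.int32(10), np.int32(97))), ((np.float64(322.9), np.float64(222.2)), (np.int32(320), np.int32(219), np.int32(6), np.int32(8), np.int32(34)))]
red [((np.float64(350.3), np.float64(48.0)), (np.int32(347), np
[... 1553 characters left out ...]
32(238)))]
red [((np.float64(385.8), np.float64(180.0)), (np.int32(384), np.int32(177), np.int32(5), np.int32(7), np.int32(22))), ((np.float64(323.6), np.float64(180.0)), (np.int32(317), np.int32(178), np.int32(13), np.int32(5), np.int32(40))), ((np.float64(351.1), np.float64(188.2)), (np.int32(348), np.int32(186), np.int32(7), np.int32(5), np.int32(26))), ((np.float64(383.3), np.float64(189.1)), (np.int32(381), np.int32(186), np.int32(6), np.int32(7), np.int32(21))), ((np.float64(389.2), np.float64(189.5)), (np.int32(388), np.int32(187), np.int32(4), np.int32(5), np.int32(13))), ((np.float64(340.8), np.float64(189.9)), (np.int32(337), np.int32(188), np.int32(8), np.int32(5), np.int32(30)))]
```

View pics/side_c.png

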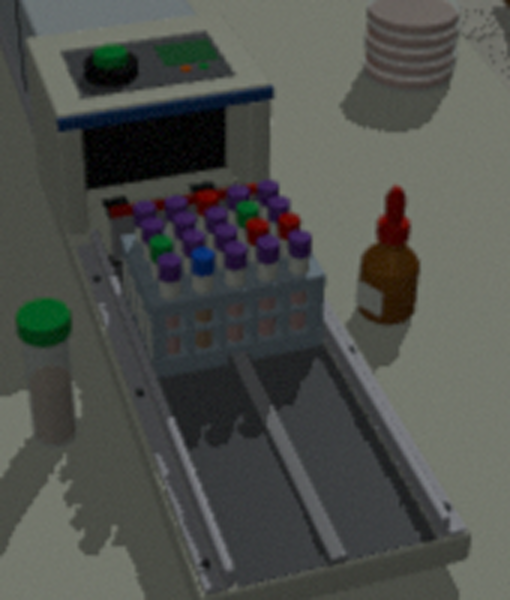

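View pics/scene_c.png

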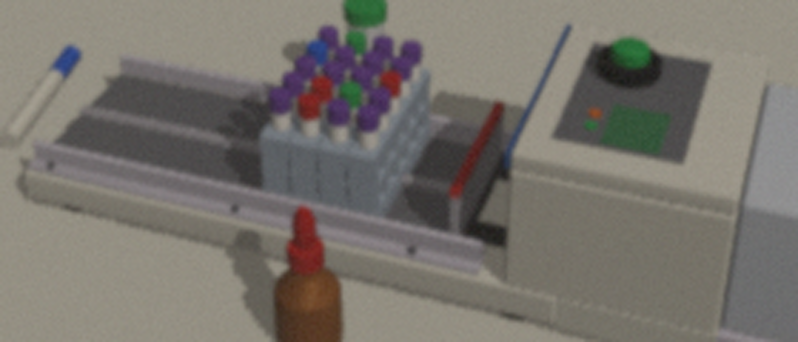

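The side crop shows the rail's rear end at (338,553), the rail meeting rack4 at (240,360), rack4's rear top corners at (150,298)/(325,268), and the key at (112,54). The scene crop shows the gate's red top edge from (500,104) to (456,192), and the key at (632,50).

```bash
python3 - <<'E'
from h import *
d=pickle.load(open("cap0.pkl","rb")); S=d["side"]; C=d["scene"]
sp=lambda x,y,z:onz(S,(255+x/3,115+y/3),z)
cp=lambda x,y,z:onz(C,(200+x/2.85,190+y/2.85),z)
R=lambda a:np.round(a,4)
r0=sp(338,553,.041); r1=sp(240,360,.041); print("rail",R(r0),R(r1), np.degrees(np.arctan2(*(r1-r0)[1::-1])))
l0,l1=sp(228,570,.052),sp(172,420,.052); print("guide inner",R(l0),R(l1),np.degrees(np.arctan2(*(l1-l0)[1::-1])))
a,b=sp(150,300,.096),sp(325,270,.096); print("r4 top",R(a),R(b),R((a+b)/2),np.linalg.norm(a-b))
a,b=sp(160,375,.036),sp(325,343,.036); print("r4 bot",R(a),R(b),R((a+b)/2),np.linalg.norm(a-b))
a,b=cp(500,104,.082),cp(456,192,.082); print("gate",R(a),R(b),R((a+b)/2),np.linalg.norm(a-b),np.degrees(np.arctan2(*(a-b)[1::-1]))-90)
a,b=sp(58,125,.142),sp(272,92,.142); print("hood edge",R(a),R(b),R((a+b)/2),np.linalg.norm(a-b),np.degrees(np.arctan2(*(a-b)[1::-1])))
a,b=cp(570,27,.142),cp(510,163,.142); print("hood edge sc",R(a),R(b),R((a+b)/2),np.linalg.norm(a-b))
print("rail sc rear",R(cp(88,112,.041)),R(cp(230,148,.041)))
k=[onz(S,(291.2,132.5),.163),onz(C,(421.2,207.3),.163)]; print("key",R(k[0]),R(k[1]))
# triangulate key blob
o1,e1=ray(S,(291.2,133.2));o2,e2=ray(C,(421.2,208.4))
t=np.linalg.lstsq(np.c_[e1,-e2],o2-o1,rcond=None)[0];print(R(o1+t[0]*e1),R(o2+t[1]*e2))
for n,s,c in[("tube",(269,219),(328,192))]: print(n,R(onz(S,s,.1)),R(onz(C,c,.1)))
print("bottle",R(onz(S,(384,219),.0)),R(onz(C,(308,310),0)))
print("marker",R(onz(S,(318,368),.008)),R(onz(S,(394,340),.008)))
E
```

```text
rail [ 0.6072 -0.2187  0.041 ] [ 0.59   -0.0436  0.041 ] 95.60576564871988
guide inner [ 0.5419 -0.2271  0.052 ] [ 0.5332 -0.1034  0.052 ] 94.03034804354957
r4 top [ 0.532  -0.0367  0.096 ] [ 0.6505 -0.029   0.096 ] [ 0.5913 -0.0329  0.096 ] 0.11879502851862064
r4 bot [ 0.5358 -0.0417  0.036 ] [ 0.6523 -0.0325  0.036 ] [ 0.5941 -0.0371  0.036 ] 0.11689138804135102
gate [0.5268 0.098  0.082 ] [0.6353 0.1082 0.082 ] [0.5811 0.1031 0.082 ] 0.1089942435569002 -264.5958946636505
hood edge [0.4931 0.1197 0.142 ] [0.6538 0.1342 0.142 ] [0.5734 0.1269 0.142 ] 0.1613181303694562 -174.82385278492603
hood edge sc [0.5012 0.1377 0.142 ] [0.6686 0.155  0.142 ] [0.5849 0.1463 0.142 ] 0.16825689809634675
rail sc rear [ 0.6115 -0.2079  0.041 ] [ 0.6066 -0.0829  0.041 ]
key [0.5395 0.1829 0.163 ] [0.5472 0.1917 0.163 ]
[0.5403 0.1908 0.1573] [0.5407 0.1904 0.1567]
tube [ 0.4626 -0.0397  0.1   ] [ 0.4661 -0.0384  0.1   ]
bottle [0.7212 0.0346 0.    ] [0.724  0.0423 0.    ]
marker [ 0.5041 -0.3071  0.008 ] [ 0.6348 -0.2826  0.008 ]
```

```bash
cat > mv.py <<'E'
from h import *
from scipy.spatial.transform import Rotation as Ro
from rig import bot
def lane_rot(ang=95.2,tilt=0):
    a=np.radians(ang); x=np.array([np.cos(a),np.sin(a),0]); z=np.array([0,0,-1.]); y=np.cross(z,x)
    return np.c_[x,y,z]@Ro.from_euler("y",tilt,degrees=True).as_matrix()
def delta(p,Rt):
    s=bot.read_state(); R=s["tcp_rot"]
    print("offset",np.round(R.T@(np.array(p)-s["position"]),4),"dr",np.round(Ro.from_matrix(R.T@Rt).as_rotvec(degrees=True),2))
E
python3 -c "
from mv import *
delta([.600,-.105,.215],lane_rot(95.2,20))"
```

```text
offset [-0.594  -0.4888  0.0074] dr [-10.91  18.04  61.34]
```

servo_tool(targets=[{"offset":[-0.015,-0.012,0],"dr":[-0.3,0.5,1.5]},{"offset":[-0.04,-0.033,0],"dr":[-0.7,1.2,4.1]},{"offset":[-0.07,-0.058,0],"dr":[-1.3,2.1,7.2]},{"offset":[-0.102,-0.084,0],"dr":[-1.9,3.1,10.5]},{"offset":[-0.134,-0.11,0],"dr":[-2.5,4.1,13.8]},{"offset":[-0.166,-0.137,0],"dr":[-3,5,17.1]},{"offset":[-0.198,-0.163,0],"dr":[-3.6,6,20.4]},{"offset":[-0.23,-0.189,0],"dr":[-4.2,7,23.8]},{"offset":[-0.262,-0.216,0],"dr":[-4.8,8,27.1]},{"offset":[-0.294,-0.242,0],"dr":[-5.4,8.9,30.4]},{"offset":[-0.326,-0.268,0],"dr":[-6,9.9,33.7]},{"offset":[-0.358,-0.295,0.001],"dr":[-6.6,10.9,37]},{"offset":[-0.39,-0.321,0.002],"dr":[-7.2,11.8,40.3]},{"offset":[-0.422,-0.347,0.003],"dr":[-7.8,12.8,43.6]},{"offset":[-0.454,-0.374,0.004],"dr":[-8.3,13.8,46.9]},{"offset":[-0.486,-0.4,0.005],"dr":[-8.9,14.8,50.2]},{"offset":[-0.518,-0.426,0.006],"dr":[-9.5,15.7,53.5]},{"offset":[-0.55,-0.453,0.007],"dr":[-10.1,16.7,56.8]},{"offset":[-0.578,-0.476,0.007],"dr":[-10.6,17.6,59.7]},{"offset":[-0.594,-0.489,0.007],"dr":[-10.9,18,61.3]}], gripper=0)

```text
time_s: 1.82
position: [0.6021, -0.1098, 0.2147]
tcp_rot: [[-0.081, 0.996, -0.027], [0.937, 0.085, 0.34], [0.341, 0.002, -0.94]]
force: [0.6, -0.6, -1.1]
opening: 0.499
grasp_force: 0.0
```

```bash
python3 -c "
from mv import *
delta([.5965,-.085,.052],lane_rot(95.2,20))"
```

```text
offset [-0.0318 -0.0039  0.1616] dr [ 0.23  0.06 -0.24]
```

servo_tool(targets=[{"offset":[-0.004,0,0.02],"dr":[0,0,0]},{"offset":[-0.01,-0.001,0.05],"dr":[0,0,0]},{"offset":[-0.016,-0.002,0.08],"dr":[0,0,0]},{"offset":[-0.022,-0.003,0.11],"dr":[0,0,0]},{"offset":[-0.027,-0.004,0.135],"dr":[0,0,0]},{"offset":[-0.03,-0.004,0.152],"dr":[0,0,0]},{"offset":[-0.032,-0.004,0.161],"dr":[0,0,0]},{"offset":[-0.032,-0.004,0.161],"dr":[0,0,0]},{"offset":[-0.032,-0.004,0.161],"dr":[0,0,0]}])

```text
time_s: 2.57
position: [0.5944, -0.0802, 0.0533]
tcp_rot: [[-0.086, 0.996, -0.03], [0.935, 0.091, 0.342], [0.343, 0.001, -0.939]]
force: [-0.1, -0.1, 0.8]
opening: 0.498
grasp_force: 0.0
```

```bash
python3 - <<'E'
from h import *
from rig import viewer
d={}
for n in ["scene","side","wrist"]: d[n]=viewer.capture(n)
pickle.dump(d,open("cap1.pkl","wb"))
crop(d["side"],240,90,440,330,2,"pics/a.png"); crop(d["scene"],200,140,400,310,2,"pics/b.png")
a=cv2.imread("pics/a.png");b=cv2.imread("pics/b.png");o=np.zeros((480,800,3),np.uint8);o[:,:400]=a;o[:340,400:]=b
cv2.imwrite("pics/before_push.png",o)
E
```

```text
(no output)
```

View pics/before_push.png

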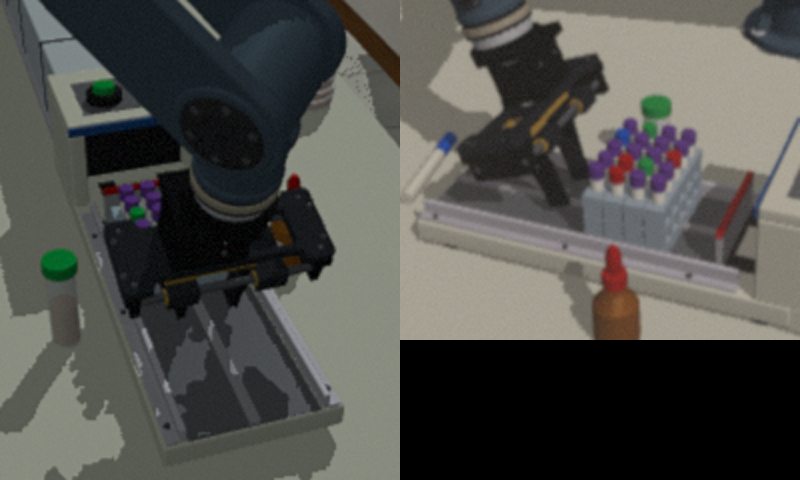

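The fingers stand in the lane behind rack4, at about (565,185) in the right-hand panel, and they clear the tube and the bottle. I'll push slowly along the lane now.

servo_tool(targets=[{"offset":[0.004,0,0.0014],"dr":[0,0,0]},{"offset":[0.008,0,0.0028],"dr":[0,0,0]},{"offset":[0.012,0,0.0043],"dr":[0,0,0]},{"offset":[0.016,0,0.0058],"dr":[0,0,0]},{"offset":[0.02,0,0.0073],"dr":[0,0,0]},{"offset":[0.023,0,0.0084],"dr":[0,0,0]},{"offset":[0.026,0,0.0095],"dr":[0,0,0]},{"offset":[0.029,0,0.0105],"dr":[0,0,0]},{"offset":[0.032,0,0.0116],"dr":[0,0,0]},{"offset":[0.035,0,0.0127],"dr":[0,0,0]},{"offset":[0.038,0,0.0138],"dr":[0,0,0]},{"offset":[0.041,0,0.0149],"dr":[0,0,0]},{"offset":[0.044,0,0.016],"dr":[0,0,0]},{"offset":[0.047,0,0.0171],"dr":[0,0,0]},{"offset":[0.05,0,0.0182],"dr":[0,0,0]},{"offset":[0.053,0,0.0193],"dr":[0,0,0]},{"offset":[0.056,0,0.0204],"dr":[0,0,0]},{"offset":[0.059,0,0.0215],"dr":[0,0,0]},{"offset":[0.062,0,0.0226],"dr":[0,0,0]},{"offset":[0.062,0,0.0226],"dr":[0,0,0]}])

```text
time_s: 4.38
position: [0.5878, -0.0133, 0.0534]
tcp_rot: [[-0.086, 0.996, -0.031], [0.935, 0.092, 0.342], [0.344, 0.001, -0.939]]
force: [0.1, 0.0, -0.4]
opening: 0.497
grasp_force: 0.1
```

```bash
python3 - <<'E'
from h import *
from rig import viewer
c=viewer.capture("scene"); pickle.dump(c,open("cap2.pkl","wb"))
crop(c,290,170,430,300,4,"pics/push1.png")
E
```

```text
(no output)
```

View pics/push1.png

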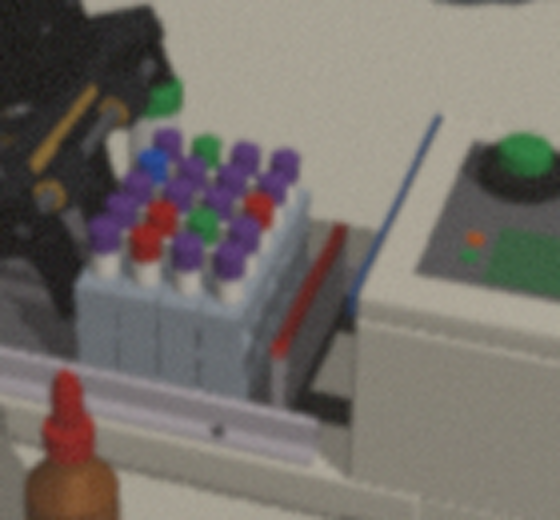

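The row is closed up and upright. Rack1's front top edge runs from (243,310) to (308,193), and the gate's red edge from (277,352) to (343,228). A small gap remains.

```bash
python3 - <<'E'
from h import *
c=pickle.load(open("cap2.pkl","rb"))
p=lambda x,y,z:onz(c,(290+x/4,170+y/4),z)
u=np.array([np.cos(np.radians(95.2)),np.sin(np.radians(95.2)),0])
for q in [(243,310,.096),(308,193,.096),(80,280,.096),(277,352,.082),(343,228,.082),(273,350,.082)]: print(q,np.round(p(*q),4),round(p(*q)@u,4))
E
```

```text
(243, 310, 0.096) [0.6318 0.0879 0.096 ] 0.0302
(308, 193, 0.096) [0.5254 0.0785 0.096 ] 0.0306
(80, 280, 0.096) [0.6422 0.0076 0.096 ] -0.0507
(277, 352, 0.082) [0.6377 0.1077 0.082 ] 0.0495
(343, 228, 0.082) [0.5283 0.0992 0.082 ] 0.0509
(273, 350, 0.082) [0.6371 0.1054 0.082 ] 0.0473
```

servo_tool(targets=[{"offset":[0.002,0,0.0007],"dr":[0,0,0]},{"offset":[0.004,0,0.0015],"dr":[0,0,0]},{"offset":[0.006,0,0.0022],"dr":[0,0,0]},{"offset":[0.008,0,0.0029],"dr":[0,0,0]},{"offset":[0.01,0,0.0036],"dr":[0,0,0]},{"offset":[0.012,0,0.0044],"dr":[0,0,0]},{"offset":[0.0135,0,0.0049],"dr":[0,0,0]},{"offset":[0.015,0,0.0055],"dr":[0,0,0]},{"offset":[0.016,0,0.0058],"dr":[0,0,0]},{"offset":[0.016,0,0.0058],"dr":[0,0,0]}])

```text
time_s: 5.27
position: [0.5867, 0.0018, 0.0533]
tcp_rot: [[-0.087, 0.996, -0.03], [0.936, 0.092, 0.34], [0.341, 0.002, -0.94]]
force: [-0.9, -5.5, -0.4]
opening: 0.5
grasp_force: 2.1
```

servo_tool(targets=[{"offset":[0.001,0,0.0004],"dr":[0,0,0]},{"offset":[0.002,0,0.0007],"dr":[0,0,0]},{"offset":[0.002,0,0.0007],"dr":[0,0,0]}])

```text
time_s: 5.52
position: [0.5868, 0.0021, 0.0533]
tcp_rot: [[-0.088, 0.996, -0.029], [0.937, 0.092, 0.337], [0.338, 0.002, -0.941]]
force: [-2.6, -9.3, 1.3]
opening: 0.504
grasp_force: 4.5
```

Position has stalled while the force climbs from 5.5 to 9.3 N, so the row is against the gate. I'll back off along the lane, then check.

servo_tool(targets=[{"offset":[-0.003,0,-0.0011],"dr":[0,0,0]},{"offset":[-0.007,0,-0.0025],"dr":[0,0,0]},{"offset":[-0.014,0,-0.0051],"dr":[0,0,0]},{"offset":[-0.026,0,-0.0095],"dr":[0,0,0]},{"offset":[-0.04,0,-0.0145],"dr":[0,0,0]},{"offset":[-0.05,0,-0.018],"dr":[0,0,0]},{"offset":[-0.056,0,-0.02],"dr":[0,0,0]},{"offset":[-0.056,0,-0.03],"dr":[0,0,0]},{"offset":[-0.05,0,-0.06],"dr":[0,0,0]},{"offset":[-0.04,0,-0.095],"dr":[0,0,0]},{"offset":[-0.03,0,-0.13],"dr":[0,0,0]},{"offset":[-0.02,0,-0.16],"dr":[0,0,0]},{"offset":[-0.015,0,-0.18],"dr":[0,0,0]},{"offset":[-0.015,0,-0.18],"dr":[0,0,0]}], gripper=1)

```text
time_s: 6.68
position: [0.5958, -0.072, 0.2234]
tcp_rot: [[-0.089, 0.996, -0.021], [0.937, 0.091, 0.338], [0.338, 0.011, -0.941]]
force: [-0.0, -0.5, 0.7]
opening: 0.004
grasp_force: 0.0
```

```bash
python3 - <<'E'
from mv import *
from rig import viewer
c=viewer.capture("scene"); pickle.dump(c,open("cap3.pkl","wb"))
crop(c,290,170,430,300,4,"pics/home.png")
print(blobs(c,(45,120,40),(80,255,255)))
delta([.542,.188,.22],lane_rot(95.2,0))
E
```

```text
[((np.float64(340.7), np.float64(70.2)), (np.int32(337), np.int32(67), np.int32(8), np.int32(7), np.int32(42))), ((np.float64(364.1), np.float64(74.4)), (np.int32(362), np.int32(73), np.int32(5), np.int32(4), np.int32(17))), ((np.float64(561.5), np.float64(100.4)), (np.int32(560), np.int32(98), np.int32(5), np.int32(6), np.int32(13))), ((np.float64(574.5), np.float64(103.4)), (np.int32(571), np.int32(99), np.int32(7), np.int32(10), np.int32(19))), ((np.float64(567.2), np.float64(106.3)), (np.int32(562), np.int32(103), np.int32(12), np.int32(6), np.int32(19))), ((np.float64(557.5), np.float64(106.1)), (np.int32(554), np.int32(105), np.int32(9), np.int32(4), np.int32(15))), ((np.float64(328.0), np.float64(192.9)), (np.int32(322), np.int32(189), np.int32(13), np.int32(9), np.int32(102))), ((np.float64(421.1), np.float64(208.5)), (np.int32(415), np.int32(204), np.int32(13), np.int32(10), np.int32(100))), ((np.float64(348.3), np.float64(208.0)), (np.int32(346), np.int32(206), np.int32(5), np.int32(6), np.int32(21))), ((np.float64(347.9), np.float64(226.8)), (np.int32(345), np.int32(224), np.int32(6), np.int32(8), np.int32(34)))]
offset [ 0.2474 -0.0286  0.0899] dr [  0.39 -19.86   0.1 ]
```

View pics/home.png

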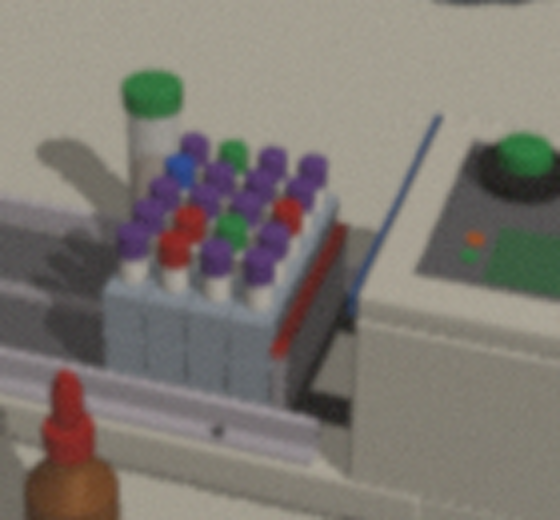

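Home: rack1's front face meets the red gate edge at (275,350) to (340,228), with the racks closed up and upright, and the tube and bottle in place. The key is at (525,155) in this crop. Next I'll go above the key.

servo_tool(targets=[{"offset":[0.01,-0.001,0.003],"dr":[0,-1,0]},{"offset":[0.035,-0.004,0.012],"dr":[0,-3,0]},{"offset":[0.065,-0.008,0.023],"dr":[0,-5.5,0]},{"offset":[0.1,-0.012,0.036],"dr":[0.1,-8,0]},{"offset":[0.135,-0.016,0.049],"dr":[0.2,-11,0]},{"offset":[0.17,-0.02,0.061],"dr":[0.2,-14,0]},{"offset":[0.2,-0.023,0.072],"dr":[0.3,-16.5,0]},{"offset":[0.225,-0.026,0.082],"dr":[0.4,-18.5,0.1]},{"offset":[0.24,-0.028,0.087],"dr":[0.4,-19.5,0.1]},{"offset":[0.247,-0.0285,0.09],"dr":[0.4,-19.9,0.1]},{"offset":[0.247,-0.0285,0.09],"dr":[0.4,-19.9,0.1]},{"offset":[0.247,-0.0285,0.09],"dr":[0.4,-19.9,0.1]}])

```text
time_s: 7.73
position: [0.5399, 0.1884, 0.2163]
tcp_rot: [[-0.092, 0.996, -0.008], [0.996, 0.092, 0.001], [0.002, -0.008, -1.0]]
force: [-0.5, 0.0, -0.8]
opening: 0.002
grasp_force: 0.0
```

```bash
python3 - <<'E'
from mv import *
from rig import viewer
c=viewer.capture("wrist"); pickle.dump(c,open("cap4.pkl","wb"))
cv2.imwrite("pics/wrist_key.png",c["color"][:,:,::-1])
for b in blobs(c,(45,120,40),(80,255,255),60): print(b,np.round(onz(c,b[0],.163),4),np.round(onz(c,b[0],.159),4))
delta([.542,.189,.180],lane_rot(95.2,0))
E
```

```text
((np.float64(327.8), np.float64(214.3)), (np.int32(313), np.int32(200), np.int32(31), np.int32(28), np.int32(697))) [0.541  0.1904 0.163 ] [0.5411 0.1892 0.159 ]
offset [0.0012 0.002  0.0366] dr [-0.43 -0.11 -0.02]
```

View pics/wrist_key.png

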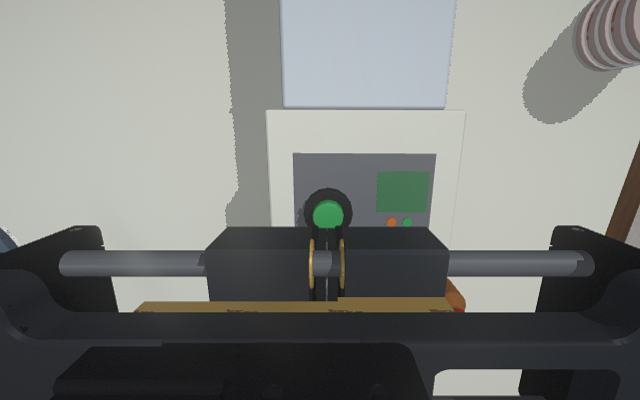

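The wrist view shows the key at (328,214), i.e. (0.541, 0.190), nearly under the closed fingertips. I'll descend.

servo_tool(targets=[{"offset":[0.0005,0,0.008],"dr":[0,0,0]},{"offset":[0.001,0,0.02],"dr":[0,0,0]},{"offset":[0.0015,0.001,0.032],"dr":[0,0,0]},{"offset":[0.0015,0.001,0.042],"dr":[0,0,0]},{"offset":[0.0015,0.001,0.048],"dr":[0,0,0]},{"offset":[0.0015,0.001,0.051],"dr":[0,0,0]},{"offset":[0.0015,0.001,0.053],"dr":[0,0,0]},{"offset":[0.0015,0.001,0.055],"dr":[0,0,0]},{"offset":[0.0015,0.001,0.056],"dr":[0,0,0]},{"offset":[0.0015,0.001,0.056],"dr":[0,0,0]}])

```text
time_s: 8.62
position: [0.5416, 0.1898, 0.1619]
tcp_rot: [[-0.091, 0.996, -0.005], [0.996, 0.091, 0.001], [0.002, -0.005, -1.0]]
force: [-1.2, -1.3, 1.9]
opening: 0.01
grasp_force: 0.9
```

servo_tool(targets=[{"offset":[0,0,0.001],"dr":[0,0,0]},{"offset":[0,0,0.002],"dr":[0,0,0]},{"offset":[0,0,0.003],"dr":[0,0,0]},{"offset":[0,0,0.004],"dr":[0,0,0]},{"offset":[0,0,0.004],"dr":[0,0,0]}])

```text
time_s: 9.03
position: [0.5417, 0.19, 0.1584]
tcp_rot: [[-0.091, 0.996, -0.005], [0.996, 0.091, 0.002], [0.002, -0.004, -1.0]]
force: [-1.4, -2.0, 6.1]
opening: 0.005
grasp_force: 3.4
```

servo_tool(targets=[{"offset":[0,0,0.001],"dr":[0,0,0]},{"offset":[0,0,0.002],"dr":[0,0,0]},{"offset":[0,0,0.002],"dr":[0,0,0]},{"offset":[0,0,0.002],"dr":[0,0,0]}])

```text
time_s: 9.37
position: [0.5418, 0.1901, 0.1581]
tcp_rot: [[-0.091, 0.996, -0.004], [0.996, 0.091, 0.002], [0.002, -0.004, -1.0]]
force: [-4.3, -3.2, 17.3]
opening: 0.004
grasp_force: 8.3
```

The key is bottomed: 17 N with no further travel. I'll release it.

servo_tool(targets=[{"offset":[0,0,-0.004],"dr":[0,0,0]},{"offset":[0,0,-0.01],"dr":[0,0,0]},{"offset":[0,0,-0.025],"dr":[0,0,0]},{"offset":[0,0,-0.05],"dr":[0,0,0]},{"offset":[0,0,-0.075],"dr":[0,0,0]},{"offset":[0,0,-0.09],"dr":[0,0,0]},{"offset":[0,0,-0.1],"dr":[0,0,0]},{"offset":[0,0,-0.1],"dr":[0,0,0]},{"offset":[0,0,-0.1],"dr":[0,0,0]},{"offset":[0,0,-0.1],"dr":[0,0,0]}])

```text
time_s: 10.2
position: [0.5409, 0.1899, 0.254]
tcp_rot: [[-0.091, 0.996, -0.009], [0.996, 0.091, 0.002], [0.003, -0.009, -1.0]]
force: [-0.9, -0.3, 0.4]
opening: 0.006
grasp_force: 0.0
```

```bash
python3 - <<'E'
from h import *
from rig import viewer
c=viewer.capture("scene"); crop(c,200,160,440,320,3,"pics/final.png")
E
```

```text
(no output)
```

View pics/final.png

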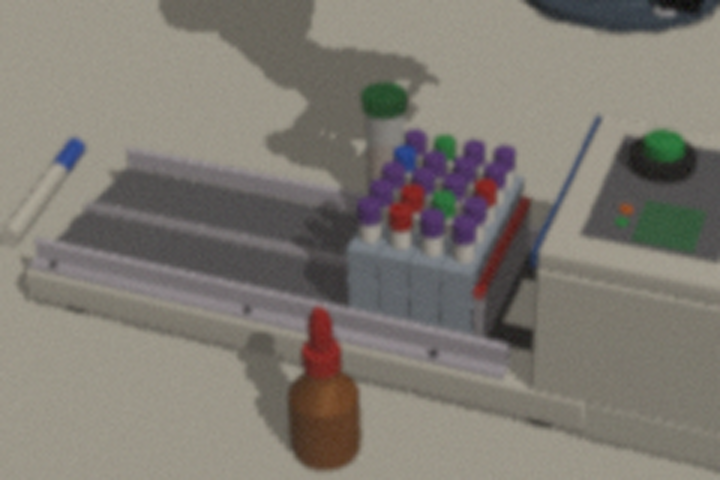

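The final view shows the row closed up against the gate at (480,290), the key raised at (663,147), the bystanders in place and the gripper clear.

```bash
python3 -c "
from rig import ticket
print(ticket.hand_in())"
```

```text
the job is handed in; nothing more can be done
None
```

The four racks are home against the gate as one closed, upright row; the start key was pressed to its stop and released, the bottle, tube and marker look untouched, and the job is handed in (no verdict was returned).

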